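Swing out the folding crank and shuttle a bisque beaker to the marking pointer

TASK

The red-knobbed crank of the shuttle bench is folded over its grey handwheel, which locks the wheel. Push the knob round clockwise (seen from above) until the crank clicks fully out and stays out, then crank the wheel counter-clockwise by the knob until the beaker riding on the shuttle stands centred right opposite the tip of the brass pointer, and let go. The crank must be left out, the beaker upright; do not touch the beaker or the shuttle or shift the other things on the table.

Things in the scene. Friction and masses are not known exactly. Their poses are not given: they have to be found in the camera images.
- bench: Fixed shuttle bench: green base (150 mm along y), a grey handwheel with upright axis (114 mm across, rim top at z = 42 mm, brass catch ball in the hub up to 50 mm) and behind it a low 260 mm rail with a shuttle. Origin: on the table under the wheel's axis. x points from the wheel to the rail (away from the robot at yaw 0), y left along the rail, z up. Rail centre line at x = +105 mm.
- wheel_axis (a point): Point on the handwheel's vertical axis, 45 mm above the table.
- crank_pivot (a point): Pivot of the folding crank arm on the wheel, 35 mm from the wheel's axis, 45 mm above the table. It lies on the +y side of the wheel at the start and goes round with the wheel.
- knob (a point): Point at 75 mm height on the red upright knob (20 mm diameter, 52 to 92 mm above the table) at the free end of the flat crank arm (14 mm wide, top at 52 mm), 60 mm from crank_pivot. Folded, it stands over the wheel; out, the arm points radially outward and the knob is 95 mm from the wheel's axis, at first toward the bench's +y. A finger beside the knob clears arm and wheel above 55 mm.
- crank_arm (a joint): Angle of the arm on the wheel, rad: 0 folded, 2.60 fully out on its stop; grows clockwise seen from above. It swings easily to about 1.7; a spring ball catch then resists with up to about 4 N at the knob until about 2.3, clicks over and holds the arm out. About 10 N at the knob toward folding (counter-clockwise) would fold it again.
- crank_wheel (a joint): Angle of the wheel, rad, 0 at the start, grows counter-clockwise seen from above, end stop at 3.15. A pin locks it at 0 until the arm is nearly out (about 2.4). Then it takes about 2 to 3 N at the knob when turned slowly, and stays where it is left; it can be turned back. A rack moves the shuttle 40 mm per rad toward the bench's +y.
- shuttle: Aluminium carriage plate 80 mm (x) by 90 mm (y), its top 30 mm above the table, with a rack bar toward the wheel. Origin: on table height under the plate's centre; at the start 60 mm toward -y from the middle of the rail. It moves only by the wheel.
- beaker: Unglazed grey-beige bisque beaker, 65 mm across, 83 mm high, standing loose on the shuttle plate. Origin: centre of its foot.
- pointer_stand: Small fixed stand with a horizontal brass pointer, 70 mm above the table and 94 mm high in all, beyond the rail. Origin: on the table height under the pointer's tip; the pointer points along its -x (toward the rail, square to it); the post stands at x = +42 mm. Its place along the rail changes.
- pointer_tip (a point): Tip of the brass pointer, 70 mm above the table, 48 mm beyond the rail's centre line. The axes are those of pointer_stand: y along the rail.
- pinch_pot: Bystander: small grey pot, 69 mm across, 49 mm high. (A white banding wheel, a turntable 97 mm high and 200 mm across, stands fixed left of the bench, its axis at x 0.495, y 0.04.)
- wood_rib: Bystander: flat wooden rib, 62 x 96 x 8 mm.
- clay_lump: Bystander: lump of grey clay, 59 mm, 45 mm high.
- striped_bowl: Bystander: white bowl with blue stripes, 118 mm across, 62 mm high.
- masking_tape: Bystander: roll of tape, 98 mm across, 25 mm high.
- bit_tin: Bystander: small green tin, 69 x 101 mm, 24 mm high.

How it is judged:
By the outcome, as a careful person would: the job done as asked, in the order asked, and still so for the second after the job is handed in, with the robot touching nothing.
It also fails if it takes over 48 s, if anything falls off the work surface, if the arm or the gripper's body presses on something with over 40 N, if the wrist force passes 120 N, or if a joint passes its speed limit or range.

ROBOT

A 7-joint arm with a two-finger parallel gripper is mounted at the origin on a cart in front of the work surface, level with it; the furniture and walls round the work are solid. World frame = base frame: x ahead of the robot, y to its left, z up, the work surface at z = 0. Lengths are in mm, angles in rad, forces in N, time in s.
With the tool pointing down it reaches from about 400 to 875 mm from the base axis. Payload 4.4 kg.
Tool frame: the origin (TCP) lies on the centre line of the jaws, within the pads' length; the fingertips stand 11 mm ahead of it and the grasp point (between the pads) lies 8 mm behind it (ctrl.tips_ahead is the distance from the TCP to the fingertips, in mm); z points along the fingers, y is the line along which they close (so a half turn about z gives the same grasp; the last joint's range is limited). The gripper opens to 85 mm and grips with 20 to 120 N. Pads are 22 mm wide; open, the fingers measure 114 mm over their backs; the gripper's body (76 mm by 85 mm) begins 54 mm behind the grasp point. The pads swing forward as they close: fully open they stand 13 mm farther back than shut.
Start: joints at [1.203, 0.628, 0.038, 1.517, -0.027, 0.996, -0.02], TCP at [193.233, -620.628, 242.313] pointing down, gripper open.
Joint ranges: [-3.06, 3.06], [-0.37, 2.12], [-1.25, 1.32], [0.18, 2.47], [-1.1, 4.24], [0.23, 1.98], [-2.94, 2.94]. Speed limits (rad/s): [2.57, 2.57, 3.14, 3.14, 3.14, 3.14, 3.14].

INTERFACE

Orientations are given as [roll, pitch, yaw] about the fixed x, y, z axes, in that order (R = Rz(yaw) Ry(pitch) Rx(roll)).
In Python, from cell import ctrl, eyes, job gives the robot as it stands. The module is installed in compiled form; this text tells all that it offers.
- The arm moves only by the tool carry_out, never from a script. Its argument "moves" is a list of rows, each an object of numbers: "tx", "ty", "tz": the shift along the tool's x, y, z as a fraction of full scale; "twist": the turn about the tool's z as a fraction of full scale; "fingers": the opening, from 0 (shut) to 1 (fully open). In form: [{"tx": .., "ty": .., "tz": .., "twist": .., "fingers": ..}, ...]. A call has 1 to 12 rows; each row shifts and turns the commanded pose from where the row before left it, along the tool's axes as they then stand; what a row does not reach is not made up. Full scale, the value 1, is 0.3 m for a shift and pi rad for a turn. A row lasts 1/8 s, in which the tool goes at most 62.5 mm and 10.7 degrees, less where a joint would pass 70% of its speed; a pose out of reach is approached as far as the arm can. A call with a number of a shift or a turn outside -1 to 1 is refused whole. A call with a gripper value outside its range is refused whole. The fingers move at their own pace and stop on an object; the grip force is fixed at half the most. Time passes only in rows, so rows that do not move let the fingers close. It gives the time, the measured TCP pose, the force, the opening and the grip force at its end, in the units of the state.
- ctrl.read_state(): the state, without advancing time (a new reading comes with each control period).
- eyes.get_image(name): name is "scene" or "top" or "wrist"; returns a dict with "color" (400x640x3 uint8, blue, green, red), "fovy" (degrees; the focal length in pixels is half the picture's height over the tangent of half this angle, whatever the lens; pixels are square), "cx", "cy" (the principal point, pixels), "world_from_camera" (4x4, takes a point from camera to world coordinates). Camera axes: x right, y up, looking along -z (the intrinsics and any distortion apply to the point x, -y, -z); pixel columns grow to the right and rows downward; lengths in mm; the calibration is good to about 2 mm. A picture is of the moment at which its call begins. There is no depth.
- job.finish_job(): hands the job in; it is judged then, once.
The state is a dict: "clock": time; "qpos": joint angles; "qd": joint speeds; "tau": joint torques, N m; "eef_pos": TCP position; "tool_rot": TCP orientation; "force": force on the tool from outside, world axes, zero at the start; "torque": the same for the moment, N m; "width": finger opening in mm; "gripper_force": force on a finger pad.
Only numpy, scipy, OpenCV 4.12 (cv2) and the standard library are available. Lean on these libraries where they do the work, as an engineer would, in place of code of your own. Each camera call takes 0.05 s, during which the arm holds its last target. There are 200 camera calls.

## Working session

There is one attempt and no reset: what is moved stays moved. The work goes in short steps, Python scripts to look and compute and a tool call to move; the robot and the scene stay as the last step left them, time stands still between calls to the robot, and variables do not carry over. Pictures are saved under pics/ and viewed, at most 10 in all, crops included, and the job is handed in when it is done.

Besides the shell and the picture viewer there is one more tool, called as name([rows], argument=value, ...), one row to a line, values as JSON. carry_out: Moves the arm, as the interface text tells. Its arguments: {"type":"object","properties":{"moves":{"type":"array","items":{"type":"object","properties":{"tx":{"type":"number","minimum":-1,"maximum":1},"ty":{"type":"number","minimum":-1,"maximum":1},"tz":{"type":"number","minimum":-1,"maximum":1},"twist":{"type":"number","minimum":-1,"maximum":1},"fingers":{"type":"number"}}}}},"required":["moves"]}

```bash
mkdir -p pics; cat > h.py <<'E'
import numpy as np,cv2
from cell import ctrl,eyes,job
def ray(im,u,v):
    f=200/np.tan(np.radians(im["fovy"])/2);T=np.array(im["world_from_camera"])
    d=T[:3,:3]@np.array([(u-im["cx"])/f,-(v-im["cy"])/f,-1]);return T[:3,3],d
def onz(im,u,v,z):
    o,d=ray(im,u,v);return o+d*(z-o[2])/d[2]
def proj(im,p):
    f=200/np.tan(np.radians(im["fovy"])/2);T=np.array(im["world_from_camera"])
    c=T[:3,:3].T@(np.array(p)-T[:3,3]);return im["cx"]+f*c[0]/-c[2],im["cy"]-f*c[1]/-c[2]
E
python3 - <<'E'
from h import *
for n in("scene","top"):
    im=eyes.get_image(n);cv2.imwrite(f"pics/{n}0.png",im["color"]);print(n,{k:v for k,v in im.items() if k!="color"})
print(ctrl.read_state())
E
```

```text
scene {'fovy': 55.3503549284129, 'cx': 321.53189330857305, 'cy': 196.37143409717146, 'world_from_camera': array([[ 8.97783945e-01,  3.30838293e-01, -2.90740455e-01,
         2.47274285e+02],
       [-4.40433353e-01,  6.76721792e-01, -5.89971252e-01,
        -6.22202222e+02],
       [ 1.56532012e-03,  6.57718511e-01,  7.53262179e-01,
         8.41894216e+02],
       [ 0.00000000e+00,  0.00000000e+00,  0.00000000e+00,
         1.00000000e+00]])}
top {'fovy': 50.85573960245893, 'cx': 319.22514602599415, 'cy': 199.89952545925976, 'world_from_camera': array([[-2.96707969e-02,  9.82026250e-01, -1.86397661e-01,
         3.48572406e+02],
       [-9.99559673e-01, -2.90904823e-02,  5.84832896e-03,
        -3.42424810e+01],
       [ 3.20814689e-04,  1.86489110e-01,  9.82456976e-01,
         1.15198045e+03],
       [ 0.00000000e+00,  0.00000000e+00,  0.00000000e+00,
         1.00000000e+00]])}
{'clock': 0.1, 'qpos': array([ 1.20321272,  0.62926284,  0.03843941,  1.5182437 , -0.02700685,
        0.99630741, -0.01999898]), 'qd': array([ 0.00146323, -0.00312527, -0.00045902, -0.00168238,  0.00017994,
       -0.00015103,  0.00094222]), 'tau': array([ 3.34026263e-03, -5.64522886e+01,  1.23050652e+00, -1.93967754e+01,
        1.12221652e-02,  5.52388025e-03, -1.21619749e-05]), 'eef_pos': array([ 193.07201716, -620.10655289,  241.48273672]), 'tool_rot': array([-3.13988903e+00,  8.30413321e-06,  3.01785773e-01]), 'force': array([-0.26814716, -0.56498236, -0.35406897]), 'torque': array([-0.00417899, -0.00425826,  0.02621049]), 'gripper_force': 0.0, 'width': 85.50942346688676}
```

View pics/top0.png

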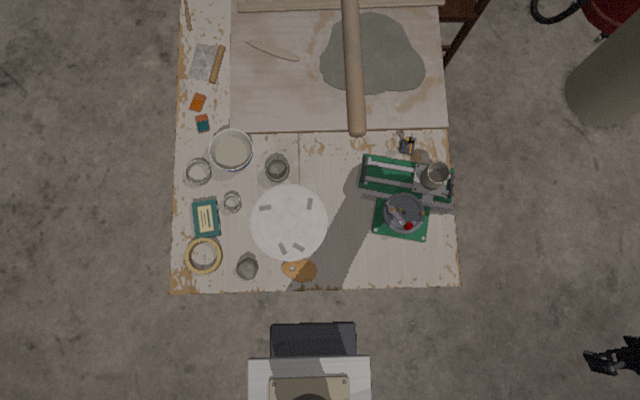

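View pics/scene0.png

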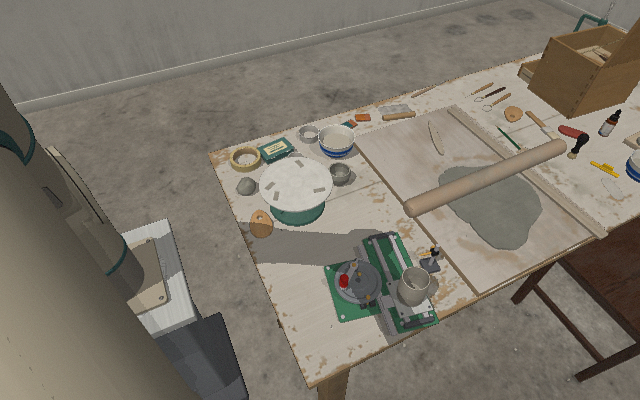

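The bench is at top pixels (404,213) and the red knob at (408,226). In the scene view the knob is at (343,281), the beaker at (414,285) and the pointer near (430,258). I'll enlarge both.

```bash
python3 - <<'E'
from h import *
a=cv2.imread("pics/top0.png")[125:250,350:470];b=cv2.imread("pics/scene0.png")[220:345,320:450]
cv2.imwrite("pics/c0.png",np.hstack([cv2.resize(a,(384,400),interpolation=2),cv2.resize(b,(416,400),interpolation=2)]))
E
```

```text
(no output)
```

View pics/c0.png

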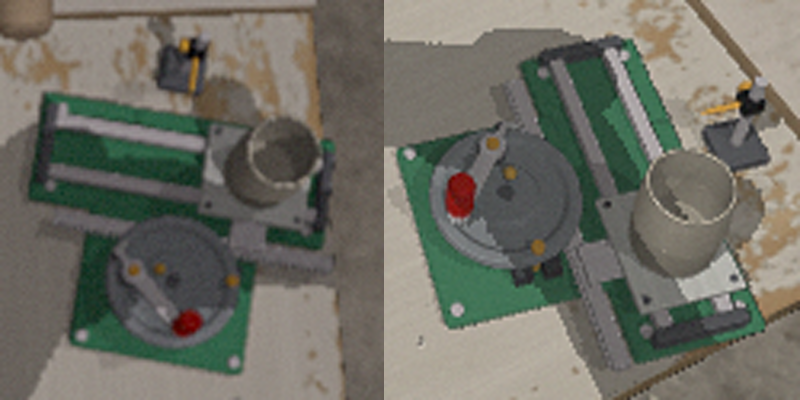

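```bash
python3 - <<'E'
from h import *
t=eyes.get_image("top");s=eyes.get_image("scene")
def red(im):
    c=im["color"].astype(int);m=((c[...,2]>110)&(c[...,1]<60)&(c[...,0]<60)).astype(np.uint8)
    n,l,st,ce=cv2.connectedComponentsWithStats(m);
    return [(st[i],ce[i]) for i in range(1,n) if st[i][4]>15]
def tri(a,b):
    o1,d1=ray(t,*a);o2,d2=ray(s,*b);d1/=np.linalg.norm(d1);d2/=np.linalg.norm(d2)
    k=np.linalg.lstsq(np.c_[d1,-d2],o2-o1,rcond=None)[0];p,q=o1+k[0]*d1,o2+k[1]*d2
    return (p+q)/2,np.linalg.norm(p-q)
rt=[r for r in red(t) if 350<r[1][0]<460 and r[1][1]>130];rs=[r for r in red(s) if 320<r[1][0]<450 and r[1][1]>220]
print(rt,rs);print("knob",tri(rt[0][1],rs[0][1]))
T=lambda x,y:(350+x/3.2,125+y/3.2);S=lambda x,y:(320+(x-384)/3.2,220+y/3.2)
print("wheel",onz(t,*T(173,282),42),onz(s,*S(505,197),42))
print("pivot",onz(t,*T(134,269),52),onz(s,*S(493,143),52))
print("tip",onz(t,*T(195,90),70),onz(s,*S(704,111),70),tri(T(195,90),S(704,111)))
print("beaker rim",onz(t,*T(283,160),113),onz(s,*S(692,186),113))
# base screws corners z~8
a=[onz(t,*T(*p),10)[:2] for p in((82,336),(234,362))];print("screws",a,np.degrees(np.arctan2(*(a[0]-a[1])[::-1])))
b=[onz(t,*T(*p),10)[:2] for p in((44,93),(335,140))];d=b[0]-b[1];print(b,np.degrees(np.arctan2(d[1],d[0])))
E
```

```text
[] [(array([341, 274,   7,   8,  43], dtype=int32), array([344.25581395, 277.46511628])), (array([340, 280,   6,   8,  23], dtype=int32), array([341.91304348, 284.60869565]))]Traceback (most recent call last):
  File "<stdin>", line 12, in <module>
IndexError: list index out of range
```

```bash
cat >> h.py <<'E'
def red(im,box):
    c=im["color"].astype(int);m=((c[...,2]>80)&(c[...,2]>2.2*c[...,1])&(c[...,2]>2.2*c[...,0]))
    v,u=np.nonzero(m);k=(u>box[0])&(u<box[1])&(v>box[2])&(v<box[3]);u,v=u[k],v[k]
    return np.array([u.mean(),v.mean()]),(u.min(),u.max(),v.min(),v.max(),len(u))
def tri(t,a,s,b):
    o1,d1=ray(t,*a);o2,d2=ray(s,*b);d1/=np.linalg.norm(d1);d2/=np.linalg.norm(d2)
    k=np.linalg.lstsq(np.c_[d1,-d2],o2-o1,rcond=None)[0];p,q=o1+k[0]*d1,o2+k[1]*d2
    return (p+q)/2,np.linalg.norm(p-q)
E
python3 - <<'E'
from h import *
np.set_printoptions(precision=1,suppress=True)
t=eyes.get_image("top");s=eyes.get_image("scene")
a=red(t,(350,460,130,250));b=red(s,(320,450,220,330))
print(a,b);print("knob",tri(t,a[0],s,b[0]))
T=lambda x,y:(350+x/3.2,125+y/3.2);S=lambda x,y:(320+(x-384)/3.2,220+y/3.2)
print("wheel",onz(t,*T(173,282),42),onz(s,*S(505,197),42))
print("pivot",onz(t,*T(134,269),52),onz(s,*S(493,143),52))
print("tip",onz(t,*T(195,90),70),onz(s,*S(704,111),70),tri(t,T(195,90),s,S(704,111)))
print("beaker rim",onz(t,*T(283,160),113),onz(s,*S(692,186),113))
a=[onz(t,*T(*p),10)[:2] for p in((82,336),(234,362))];d=a[0]-a[1];print("screws",a,np.degrees(np.arctan2(d[1],d[0])))
b=[onz(t,*T(*p),10)[:2] for p in((44,93),(335,140))];d=b[0]-b[1];print(b,np.degrees(np.arctan2(d[1],d[0])))
E
```

```text
(array([408.7, 225.7]), (np.int64(405), np.int64(412), np.int64(222), np.int64(229), 41)) (array([343.5, 280.6]), (np.int64(339), np.int64(348), np.int64(274), np.int64(287), 100))
knob (array([ 477.6, -268.5,   76.2]), np.float64(1.4975879641531995))
wheel [ 516.5 -266.2   42. ] [ 515.9 -269.5   42. ]
pivot [ 526.9 -232.5   52. ] [ 526.7 -231.2   52. ]
tip [ 673.9 -289.6   70. ] [ 674.1 -285.1   70. ] (array([ 671.4, -287.9,   76.3]), np.float64(1.2716803118069848))
beaker rim [ 601.1 -345.3  113. ] [ 608.4 -348.6  113. ]
screws [array([ 477.2, -192.3]), array([ 451.2, -320. ])] 78.51420764772462
[array([ 693.1, -170.5]), array([ 642.8, -423.2])] 78.74514550042365
```

```bash
cat >> h.py <<'E'
def plan(wps,fing,start=None,n=None):
    """wps: x,y,z,yaw_deg,rows ; prints rows"""
    if start is None:
        st=ctrl.read_state();p=np.array(st["eef_pos"]);y=np.degrees(st["tool_rot"][2])
    else: p=np.array(start[:3],float);y=start[3]
    rows=[]
    for x,yy,z,ya,k in wps:
        t=np.array([x,yy,z]);
        for i in range(k):
            dy=(((ya-y)+ (0 if abs(ya-y)<=200 else -360*np.sign(ya-y)))/(k-i));d=(t-p)/(k-i);c,s=np.cos(np.radians(y)),np.sin(np.radians(y))
            r=np.round([(d[0]*c+d[1]*s)/300,(d[0]*s-d[1]*c)/300,-d[2]/300,-dy/180],3)
            rows.append(r);p=p+300*np.array([r[0]*c+r[1]*s,r[0]*s-r[1]*c,-r[2]]);y-=r[3]*180
    print("["+", ".join('{"tx":%g,"ty":%g,"tz":%g,"twist":%g,"fingers":%g}'%(*(r+0.0),fing) for r in rows)+"]");print("end",p.round(1),round(y,1))
E
python3 -c "
from h import *
plan([(478,-268.5,170,205,18)],0.6)"
```

```text
[{"tx":0.07,"ty":-0.047,"tz":0.013,"twist":-0.058,"fingers":0.6}, {"tx":0.077,"ty":-0.033,"tz":0.013,"twist":-0.058,"fingers":0.6}, {"tx":0.082,"ty":-0.019,"tz":0.013,"twist":-0.058,"fingers":0.6}, {"tx":0.084,"ty":-0.003,"tz":0.013,"twist":-0.058,"fingers":0.6}, {"tx":0.083,"ty":0.012,"tz":0.013,"twist":-0.058,"fingers":0.6}, {"tx":0.079,"ty":0.027,"tz":0.013,"twist":-0.058,"fingers":0.6}, {"tx":0.073,"ty":0.04,"tz":0.014,"twist":-0.058,"fingers":0.6}, {"tx":0.065,"ty":0.053,"tz":0.013,"twist":-0.058,"fingers":0.6}, {"tx":0.054,"ty":0.064,"tz":0.014,"twist":-0.058,"fingers":0.6}, {"tx":0.042,"ty":0.073,"tz":0.013,"twist":-0.058,"fingers":0.6}, {"tx":0.028,"ty":0.079,"tz":0.014,"twist":-0.058,"fingers":0.6}, {"tx":0.013,"ty":0.083,"tz":0.013,"twist":-0.058,"fingers":0.6}, {"tx":-0.002,"ty":0.084,"tz":0.014,"twist":-0.058,"fingers":0.6}, {"tx":-0.017,"ty":0.082,"tz":0.013,"twist":-0.058,"fingers":0.6}, {"tx":-0.032,"ty":0.077,"tz":0.014,"twist":-0.058,"fingers":0.6}, {"tx":-0.046,"ty":0.07,"tz":0.013,"twist":-0.058,"fingers":0.6}, {"tx":-0.057,"ty":0.061,"tz":0.014,"twist":-0.057,"fingers":0.6}, {"tx":-0.068,"ty":0.05,"tz":0.013,"twist":-0.058,"fingers":0.6}]
end [ 478.  -268.5  170. ] 205.0
```

carry_out([
  {"tx": 0.07,"ty": -0.047,"tz": 0.013,"twist": -0.058,"fingers": 0.6},
  {"tx": 0.077,"ty": -0.033,"tz": 0.013,"twist": -0.058,"fingers": 0.6},
  {"tx": 0.082,"ty": -0.019,"tz": 0.013,"twist": -0.058,"fingers": 0.6},
  {"tx": 0.084,"ty": -0.003,"tz": 0.013,"twist": -0.058,"fingers": 0.6},
  {"tx": 0.083,"ty": 0.012,"tz": 0.013,"twist": -0.058,"fingers": 0.6},
  {"tx": 0.079,"ty": 0.027,"tz": 0.013,"twist": -0.058,"fingers": 0.6},
  {"tx": 0.073,"ty": 0.04,"tz": 0.014,"twist": -0.058,"fingers": 0.6},
  {"tx": 0.065,"ty": 0.053,"tz": 0.013,"twist": -0.058,"fingers": 0.6},
  {"tx": 0.054,"ty": 0.064,"tz": 0.014,"twist": -0.058,"fingers": 0.6},
])

```text
clock: 1.42
eef_pos: [336.2, -444.3, 206.6]
tool_rot: [-3.142, 0.0, 1.947]
force: [-0.5, -0.4, -0.1]
width: 51.5
gripper_force: 0.0
```

carry_out([
  {"tx": 0.042,"ty": 0.073,"tz": 0.013,"twist": -0.058,"fingers": 0.6},
  {"tx": 0.028,"ty": 0.079,"tz": 0.014,"twist": -0.058,"fingers": 0.6},
  {"tx": 0.013,"ty": 0.083,"tz": 0.013,"twist": -0.058,"fingers": 0.6},
  {"tx": -0.002,"ty": 0.084,"tz": 0.014,"twist": -0.058,"fingers": 0.6},
  {"tx": -0.017,"ty": 0.082,"tz": 0.013,"twist": -0.058,"fingers": 0.6},
  {"tx": -0.032,"ty": 0.077,"tz": 0.014,"twist": -0.058,"fingers": 0.6},
  {"tx": -0.046,"ty": 0.07,"tz": 0.013,"twist": -0.058,"fingers": 0.6},
  {"tx": -0.057,"ty": 0.061,"tz": 0.014,"twist": -0.057,"fingers": 0.6},
  {"tx": -0.068,"ty": 0.05,"tz": 0.013,"twist": -0.058,"fingers": 0.6},
])

```text
clock: 2.55
eef_pos: [478.5, -268.3, 170.2]
tool_rot: [-3.141, -0.0, -2.699]
force: [-0.2, -0.9, -0.7]
width: 51.1
gripper_force: 0.0
```

```bash
python3 - <<'E'
from h import *
np.set_printoptions(precision=1,suppress=True)
w=eyes.get_image("wrist");cv2.imwrite("pics/w1.png",w["color"]);np.savez("w1.npz",**w);st=ctrl.read_state();print(st["eef_pos"],st["tool_rot"],st["qpos"])
print(w["world_from_camera"],w["fovy"])
a=red(w,(0,640,0,400));print(a,onz(w,*a[0],85))
for n,p in dict(wheel=(520,-267,42),pivot=(527,-232,52),tip=(672,-288,70),knob=(478,-268.5,92)).items(): print(n,proj(w,p))
E
```

```text
[ 481.  -264.5  170.2] [ 3.1  0.  -2.7] [ 1.   0.7 -0.8  1.9  0.7  0.9  1.8]
[[  -0.4   -0.9   -0.3  406.4]
 [   0.9   -0.4   -0.1 -301.9]
 [   0.    -0.3    1.   302.1]
 [   0.     0.     0.     1. ]] 64.43242501569601
(array([324.6, 199. ]), (np.int64(312), np.int64(337), np.int64(182), np.int64(216), 751)) [ 474.2 -268.1   85. ]
wheel (np.float64(303.2973319255562), np.float64(227.43679306440825))
pivot (np.float64(335.4805093769378), np.float64(254.19840167928373))
tip (np.float64(214.2244370937349), np.float64(365.8773474397198))
knob (np.float64(321.7574616238134), np.float64(206.68606869668474))
```

View pics/w1.png

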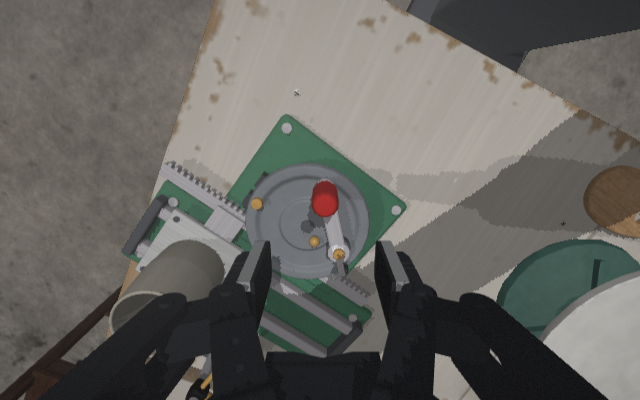

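The wheel is centred at about (307,220), the pivot at (339,254) and the knob at (325,199). The knob sits between the fingers, and the pointer is partly hidden behind a finger at (208,380).

```bash
python3 - <<'E'
from h import *
np.set_printoptions(precision=1,suppress=True)
w=dict(np.load("w1.npz"))
print("wheel",onz(w,307,220,42),"pivot",onz(w,339,254.5,52),"knobtop",onz(w,324.5,190,92),"knobmid",onz(w,324.6,199,72))
s=[onz(w,*p,10) for p in((287,128),(396,210))];d=(s[1]-s[0])[:2];print(s,np.degrees(np.arctan2(d[1],d[0])))
st=ctrl.read_state();print(st["eef_pos"],st["tool_rot"],st["clock"])
E
```

```text
wheel [ 512. -267.   42.] pivot [ 525.9 -229.1   52. ] knobtop [ 466.  -272.1   92. ] knobmid [ 478.2 -266.    72. ]
[array([ 450.5, -316.6,   10. ]), array([ 477.8, -187.8,   10. ])] 78.02631579290738
[ 481.  -264.5  170.2] [ 3.1  0.  -2.7] 2.6
```

```bash
python3 -c "
from h import *
print(ctrl.tips_ahead)
plan([(478,-267,100,205,5),(478,-267,74,205,4)],0.5)"
```

```text
11.0
[{"tx":0.003,"ty":-0.001,"tz":0.047,"twist":0.001,"fingers":0.5}, {"tx":0.002,"ty":-0.001,"tz":0.047,"twist":0.001,"fingers":0.5}, {"tx":0.003,"ty":0,"tz":0.047,"twist":0.001,"fingers":0.5}, {"tx":0.002,"ty":-0.001,"tz":0.046,"twist":0.001,"fingers":0.5}, {"tx":0.003,"ty":0,"tz":0.047,"twist":0.001,"fingers":0.5}, {"tx":0,"ty":0,"tz":0.022,"twist":0,"fingers":0.5}, {"tx":0,"ty":0,"tz":0.022,"twist":0,"fingers":0.5}, {"tx":0,"ty":0,"tz":0.021,"twist":0,"fingers":0.5}, {"tx":0,"ty":0,"tz":0.022,"twist":0,"fingers":0.5}]
end [ 477.9 -267.    73.9] -155.0
```

carry_out([
  {"tx": 0.003,"ty": -0.001,"tz": 0.047,"fingers": 0.5},
  {"tx": 0.002,"ty": -0.001,"tz": 0.047,"fingers": 0.5},
  {"tx": 0.003,"ty": 0,"tz": 0.047,"fingers": 0.5},
  {"tx": 0.002,"ty": -0.001,"tz": 0.046,"fingers": 0.5},
  {"tx": 0.003,"ty": 0,"tz": 0.047,"fingers": 0.5},
  {"tz": 0.022,"fingers": 0.5},
  {"tz": 0.022,"fingers": 0.5},
  {"tz": 0.021,"fingers": 0.5},
  {"fingers": 0.42},
  {"fingers": 0.42},
])

```text
validation failed for argument at $.mo...
```

```bash
python3 - <<'E'
from h import *
np.set_printoptions(precision=1,suppress=True)
w=eyes.get_image("wrist");s=eyes.get_image("scene");a=w["color"];b=s["color"][200:325,300:430]
cv2.imwrite("pics/m2.png",np.hstack([cv2.resize(a[:,160:480],(384,480)),cv2.resize(b,(416,400),interpolation=2)[:, :].copy() if 0 else cv2.resize(b,(416,480),interpolation=2)]))
st=ctrl.read_state();print(st["eef_pos"],st["tool_rot"],st["force"],st["width"])
E
```

```text
[ 478.6 -267.7  170.2] [ 3.1  0.  -2.7] [ 0.1 -0.3  0.5] 51.334815758497854
```

View pics/m2.png

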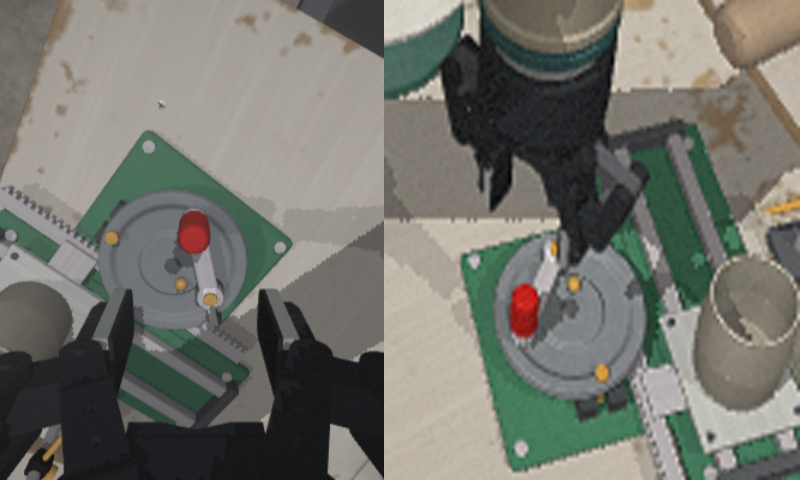

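The call was refused because some rows lacked keys, so nothing moved. The knob is still ahead of the open fingers, standing on the folded arm. I'll resend with full rows.

carry_out([
  {"tx": 0,"ty": 0,"tz": 0.047,"twist": 0,"fingers": 0.5},
  {"tx": 0,"ty": 0,"tz": 0.047,"twist": 0,"fingers": 0.5},
  {"tx": 0,"ty": 0,"tz": 0.047,"twist": 0,"fingers": 0.5},
  {"tx": 0,"ty": 0,"tz": 0.047,"twist": 0,"fingers": 0.5},
  {"tx": 0,"ty": 0,"tz": 0.047,"twist": 0,"fingers": 0.5},
  {"tx": 0,"ty": 0,"tz": 0.022,"twist": 0,"fingers": 0.5},
  {"tx": 0,"ty": 0,"tz": 0.022,"twist": 0,"fingers": 0.5},
  {"tx": 0,"ty": 0,"tz": 0.021,"twist": 0,"fingers": 0.5},
  {"tx": 0,"ty": 0,"tz": 0,"twist": 0,"fingers": 0.42},
  {"tx": 0,"ty": 0,"tz": 0,"twist": 0,"fingers": 0.42},
])

```text
clock: 3.95
eef_pos: [478.3, -268.7, 80.6]
tool_rot: [-3.141, 0.0, -2.705]
force: [0.4, -0.3, -0.1]
width: 35.5
gripper_force: 0.0
```

```bash
python3 - <<'E'
from h import *
np.set_printoptions(precision=1,suppress=True)
w=eyes.get_image("wrist");s=eyes.get_image("scene");a=w["color"];b=s["color"][200:325,300:430]
cv2.imwrite("pics/m3.png",np.hstack([cv2.resize(a[:,160:480],(384,480)),cv2.resize(b,(416,480),interpolation=2)]))
st=ctrl.read_state();print(st["eef_pos"],st["tool_rot"],st["force"],st["width"],st["clock"])
E
```

```text
[ 478.3 -268.7   80.6] [-3.1  0.  -2.7] [-1.  -0.3  0.4] 35.537671245988065 4.05
```

View pics/m3.png

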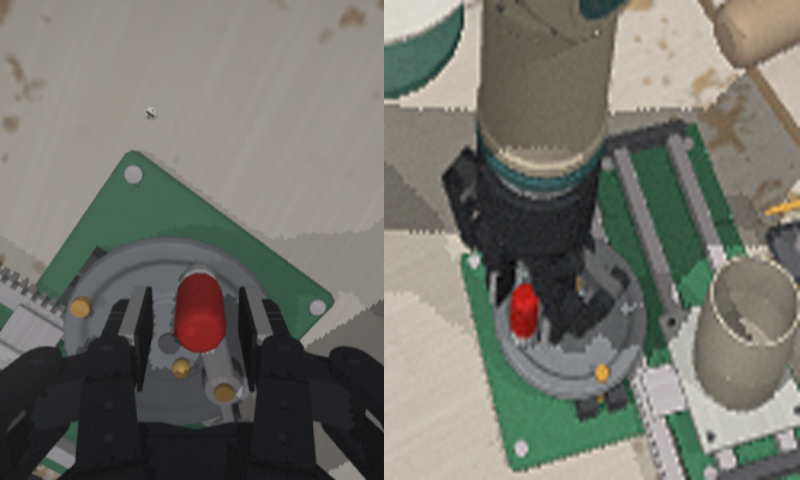

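```bash
cat >> h.py <<'E'
def arc(c,r,f0,f1,n,off=0,z=77):
    return [(c[0]+r*np.cos(np.radians(f)),c[1]+r*np.sin(np.radians(f)),z,f+off,1) for f in np.linspace(f0,f1,n+1)[1:]]
E
python3 -c "
from h import *
plan(arc((525.5,-232),60,214,130,12,-4),0.42,(478,-268.5,80.5,205))"
```

```text
[{"tx":0.005,"ty":0.036,"tz":0.012,"twist":0.011,"fingers":0.42}, {"tx":0,"ty":0.025,"tz":0,"twist":0.039,"fingers":0.42}, {"tx":0,"ty":0.024,"tz":0,"twist":0.039,"fingers":0.42}, {"tx":0.001,"ty":0.025,"tz":0,"twist":0.039,"fingers":0.42}, {"tx":0,"ty":0.024,"tz":0,"twist":0.039,"fingers":0.42}, {"tx":0,"ty":0.024,"tz":0,"twist":0.039,"fingers":0.42}, {"tx":0,"ty":0.025,"tz":0,"twist":0.038,"fingers":0.42}, {"tx":0,"ty":0.024,"tz":0,"twist":0.039,"fingers":0.42}, {"tx":0.001,"ty":0.025,"tz":0,"twist":0.039,"fingers":0.42}, {"tx":0,"ty":0.024,"tz":0,"twist":0.039,"fingers":0.42}, {"tx":0,"ty":0.025,"tz":0,"twist":0.039,"fingers":0.42}, {"tx":0,"ty":0.024,"tz":0,"twist":0.039,"fingers":0.42}]
end [ 487.  -186.1   76.9] 126.0
```

carry_out([
  {"tx": 0.005,"ty": 0.03,"tz": 0.012,"twist": 0.011,"fingers": 0.42},
  {"tx": 0,"ty": 0.025,"tz": 0,"twist": 0.039,"fingers": 0.42},
  {"tx": 0,"ty": 0.025,"tz": 0,"twist": 0.039,"fingers": 0.42},
  {"tx": 0,"ty": 0.025,"tz": 0,"twist": 0.039,"fingers": 0.42},
  {"tx": 0,"ty": 0.025,"tz": 0,"twist": 0.039,"fingers": 0.42},
  {"tx": 0,"ty": 0.025,"tz": 0,"twist": 0.039,"fingers": 0.42},
  {"tx": 0,"ty": 0.025,"tz": 0,"twist": 0.039,"fingers": 0.42},
  {"tx": 0,"ty": 0.025,"tz": 0,"twist": 0.039,"fingers": 0.42},
  {"tx": 0,"ty": 0.025,"tz": 0,"twist": 0.039,"fingers": 0.42},
  {"tx": 0,"ty": 0.025,"tz": 0,"twist": 0.039,"fingers": 0.42},
  {"tx": 0,"ty": 0.025,"tz": 0,"twist": 0.039,"fingers": 0.42},
  {"tx": 0,"ty": 0.025,"tz": 0,"twist": 0.039,"fingers": 0.42},
])

```text
clock: 5.55
eef_pos: [488.2, -186.2, 76.8]
tool_rot: [-3.14, -0.001, 2.192]
force: [-1.2, -0.6, 0.2]
width: 35.9
gripper_force: 0.6
```

```bash
cat >> h.py <<'E'
def knob():
    t,s,w=[eyes.get_image(n) for n in("top","scene","wrist")];out=[]
    for n,im,b in(("top",t,(350,460,130,250)),("scene",s,(280,450,200,330)),("wrist",w,(160,480,0,400))):
        try:
            a=red(im,b);out.append((n,a[0].round(1),a[1][4],onz(im,*a[0],80).round(1)[:2],a[0],im))
        except Exception: out.append(None)
        if out[-1]: print(*out[-1][:4])
    g=[o for o in out if o]
    if len(g)>1: print("tri",tri(g[0][5],g[0][4],g[-1][5],g[-1][4]))
    return out
E
python3 - <<'E'
from h import *
np.set_printoptions(precision=1,suppress=True)
st=ctrl.read_state();print(st["eef_pos"],np.degrees(st["tool_rot"]),st["force"],st["width"],st["clock"],st["qpos"])
knob()
plan(arc((525.5,-232),60,130,82,10,-4),0.42)
E
```

```text
[ 488.2 -186.2   76.8] [-179.9   -0.   125.6] [-1.2 -0.6  0.2] 35.902635293058026 5.55 [ 0.5  0.7 -0.3  2.   0.4  0.5  0.5]
scene [332.5 252.4] 10 [ 487.5 -193.8]
wrist [303.8 268. ] 1587 [ 481.6 -190. ]
tri (array([ 485.6, -192.3,   76.6]), np.float64(5.6476347627164944))
[{"tx":0.005,"ty":0.01,"tz":0,"twist":0.027,"fingers":0.42}, {"tx":0,"ty":0.017,"tz":0,"twist":0.026,"fingers":0.42}, {"tx":0.001,"ty":0.017,"tz":0,"twist":0.027,"fingers":0.42}, {"tx":0,"ty":0.016,"tz":0,"twist":0.027,"fingers":0.42}, {"tx":0.001,"ty":0.017,"tz":0,"twist":0.026,"fingers":0.42}, {"tx":0,"ty":0.017,"tz":0,"twist":0.027,"fingers":0.42}, {"tx":0.001,"ty":0.016,"tz":0,"twist":0.027,"fingers":0.42}, {"tx":0,"ty":0.017,"tz":0,"twist":0.026,"fingers":0.42}, {"tx":0.001,"ty":0.017,"tz":0,"twist":0.027,"fingers":0.42}, {"tx":0,"ty":0.017,"tz":0,"twist":0.027,"fingers":0.42}]
end [ 533.9 -172.6   77. ] 77.9h.py:14: RuntimeWarning: Mean of empty slice.
  return np.array([u.mean(),v.mean()]),(u.min(),u.max(),v.min(),v.max(),len(u))
  ret = ret.dtype.type(ret / rcount)
```

carry_out([
  {"tx": 0.005,"ty": 0.01,"tz": 0,"twist": 0.027,"fingers": 0.42},
  {"tx": 0,"ty": 0.017,"tz": 0,"twist": 0.027,"fingers": 0.42},
  {"tx": 0,"ty": 0.017,"tz": 0,"twist": 0.027,"fingers": 0.42},
  {"tx": 0.001,"ty": 0.017,"tz": 0,"twist": 0.027,"fingers": 0.42},
  {"tx": 0,"ty": 0.017,"tz": 0,"twist": 0.027,"fingers": 0.42},
  {"tx": 0.001,"ty": 0.017,"tz": 0,"twist": 0.027,"fingers": 0.42},
  {"tx": 0,"ty": 0.017,"tz": 0,"twist": 0.027,"fingers": 0.42},
  {"tx": 0.001,"ty": 0.017,"tz": 0,"twist": 0.027,"fingers": 0.42},
  {"tx": 0,"ty": 0.017,"tz": 0,"twist": 0.027,"fingers": 0.42},
  {"tx": 0,"ty": 0.017,"tz": 0,"twist": 0.027,"fingers": 0.42},
  {"tx": 0,"ty": 0.008,"tz": 0,"twist": 0.01,"fingers": 0.42},
])

```text
clock: 7.08
eef_pos: [536.7, -174.3, 76.8]
tool_rot: [3.141, -0.0, 1.317]
force: [-0.8, -0.1, -0.1]
width: 35.6
gripper_force: 0.0
```

```bash
python3 - 2>/dev/null <<'E'
from h import *
np.set_printoptions(precision=1,suppress=True)
st=ctrl.read_state();print(st["eef_pos"],np.degrees(st["tool_rot"]),st["force"],st["width"],st["clock"],st["qpos"])
k=knob();w=k[2][5]["color"];s=k[1][5]["color"][180:305,280:420]
cv2.imwrite("pics/m4.png",np.hstack([cv2.resize(w[:,160:480],(384,480)),cv2.resize(s,(416,480),interpolation=2)]))
E
```

```text
[ 536.7 -174.3   76.8] [180.   -0.   75.5] [-0.8 -0.1 -0.1] 35.5895645711095 7.075 [ 0.3  0.7 -0.1  1.9  0.1  0.5 -0.1]
scene [344.6 239.9] 77 [ 530.  -174.9]
wrist [308.6 276.5] 1253 [ 529.  -176.5]
tri (array([ 529.4, -175.7,   81.4]), np.float64(0.2472508830846092))
```

View pics/m4.png

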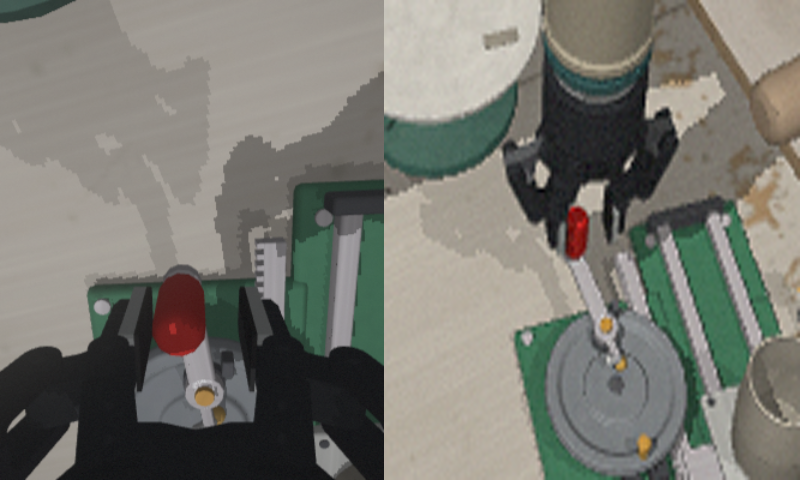

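The arm is nearly out, with the knob at crop (180,315) against the left pad. I'll push gently the rest of the way to its stop.

carry_out([
  {"tx": 0,"ty": 0.006,"tz": 0,"twist": 0.006,"fingers": 0.42},
  {"tx": 0,"ty": 0.006,"tz": 0,"twist": 0.006,"fingers": 0.42},
  {"tx": 0,"ty": 0.006,"tz": 0,"twist": 0.006,"fingers": 0.42},
  {"tx": 0,"ty": 0.006,"tz": 0,"twist": 0.006,"fingers": 0.42},
  {"tx": 0,"ty": 0.006,"tz": 0,"twist": 0.006,"fingers": 0.42},
  {"tx": 0,"ty": 0,"tz": 0,"twist": 0,"fingers": 0.42},
])

```text
clock: 7.98
eef_pos: [545.3, -176.7, 76.7]
tool_rot: [3.141, 0.0, 1.222]
force: [0.5, -0.2, 0.6]
width: 35.6
gripper_force: 0.0
```

```bash
python3 - 2>/dev/null <<'E'
from h import *
np.set_printoptions(precision=1,suppress=True)
st=ctrl.read_state();print(st["eef_pos"],np.degrees(st["tool_rot"]),st["force"],st["width"],st["clock"],st["qpos"])
knob()
E
```

```text
[ 545.3 -176.7   76.7] [180.   0.  70.] [ 0.5 -0.2  0.6] 35.632886727704985 7.975 [ 0.3  0.7 -0.1  1.9  0.1  0.5 -0.2]
scene [348.4 238.9] 90 [ 539.7 -176.6]
wrist [312.2 272.5] 1391 [ 539.2 -176.5]
tri (array([ 539.4, -176.5,   80.1]), np.float64(0.44762752811866546))
```

carry_out([
  {"tx": 0,"ty": 0.005,"tz": 0,"twist": 0.005,"fingers": 0.42},
  {"tx": 0,"ty": 0.005,"tz": 0,"twist": 0.005,"fingers": 0.42},
  {"tx": 0,"ty": 0.005,"tz": 0,"twist": 0.005,"fingers": 0.42},
  {"tx": 0,"ty": 0,"tz": 0,"twist": 0,"fingers": 0.42},
])

```text
clock: 8.62
eef_pos: [549.0, -178.2, 76.6]
tool_rot: [-3.141, 0.0, 1.175]
force: [-1.1, -0.1, 0.8]
width: 36.0
gripper_force: 0.6
```

```bash
python3 - 2>/dev/null <<'E'
from h import *
np.set_printoptions(precision=1,suppress=True)
st=ctrl.read_state();print(st["eef_pos"],np.degrees(st["tool_rot"]),st["force"],st["width"],st["clock"])
k=knob()
E
```

```text
[ 549.  -178.2   76.6] [-180.     0.    67.3] [-1.1 -0.1  0.8] 36.04197803984701 8.625
scene [348.9 238.8] 82 [ 540.7 -176.8]
wrist [303.8 268.9] 1650 [ 540.3 -174.5]
tri (array([ 540.6, -175.6,   78.7]), np.float64(1.516145155050419))
```

carry_out([
  {"tx": 0,"ty": 0.005,"tz": 0,"twist": 0.003,"fingers": 0.42},
  {"tx": 0,"ty": 0.005,"tz": 0,"twist": 0.003,"fingers": 0.42},
  {"tx": 0,"ty": 0,"tz": 0,"twist": 0,"fingers": 0.42},
])

```text
clock: 9.15
eef_pos: [549.1, -178.5, 76.4]
tool_rot: [-3.135, 0.001, 1.156]
force: [-6.8, 2.9, 5.3]
width: 36.3
gripper_force: 3.6
```

```bash
python3 - 2>/dev/null <<'E'
from h import *
np.set_printoptions(precision=1,suppress=True)
st=ctrl.read_state();print(st["eef_pos"],np.degrees(st["tool_rot"]),st["force"],st["width"],st["clock"])
k=knob()
E
```

```text
[ 549.1 -178.5   76.4] [-179.6    0.1   66.2] [-6.8  2.9  5.3] 36.29077579882671 9.15
scene [348.9 238.8] 81 [ 540.8 -176.8]
wrist [303.5 267.5] 1744 [ 540.8 -173.8]
tri (array([ 540.9, -175.3,   78.1]), np.float64(1.550835321311532))
```

The arm is on its stop, with 7 N of contact force. Now I'll crank counter-clockwise.

```bash
python3 -c "
from h import *
plan(arc((520,-267.5),94,71,107,12,0),0.42,(551,-179.3,77,66.2))
plan(arc((520,-267.5),94,107,143,12,0),0.42,(492.5,-177.6,77,107))"
```

```text
[{"tx":0,"ty":-0.018,"tz":0,"twist":-0.043,"fingers":0.42}, {"tx":-0.001,"ty":-0.017,"tz":0,"twist":-0.017,"fingers":0.42}, {"tx":0,"ty":-0.016,"tz":0,"twist":-0.017,"fingers":0.42}, {"tx":0,"ty":-0.017,"tz":0,"twist":-0.016,"fingers":0.42}, {"tx":-0.001,"ty":-0.016,"tz":0,"twist":-0.017,"fingers":0.42}, {"tx":0,"ty":-0.016,"tz":0,"twist":-0.017,"fingers":0.42}, {"tx":-0.001,"ty":-0.017,"tz":0,"twist":-0.016,"fingers":0.42}, {"tx":0,"ty":-0.016,"tz":0,"twist":-0.017,"fingers":0.42}, {"tx":-0.001,"ty":-0.017,"tz":0,"twist":-0.017,"fingers":0.42}, {"tx":0,"ty":-0.016,"tz":0,"twist":-0.016,"fingers":0.42}, {"tx":-0.001,"ty":-0.016,"tz":0,"twist":-0.017,"fingers":0.42}, {"tx":0,"ty":-0.017,"tz":0,"twist":-0.017,"fingers":0.42}]
end [ 492.5 -177.6   77. ] 107.1
[{"tx":0,"ty":-0.016,"tz":0,"twist":-0.017,"fingers":0.42}, {"tx":-0.001,"ty":-0.017,"tz":0,"twist":-0.016,"fingers":0.42}, {"tx":0,"ty":-0.016,"tz":0,"twist":-0.017,"fingers":0.42}, {"tx":-0.001,"ty":-0.017,"tz":0,"twist":-0.017,"fingers":0.42}, {"tx":0,"ty":-0.016,"tz":0,"twist":-0.016,"fingers":0.42}, {"tx":-0.001,"ty":-0.016,"tz":0,"twist":-0.017,"fingers":0.42}, {"tx":0,"ty":-0.017,"tz":0,"twist":-0.017,"fingers":0.42}, {"tx":0,"ty":-0.016,"tz":0,"twist":-0.016,"fingers":0.42}, {"tx":-0.001,"ty":-0.017,"tz":0,"twist":-0.017,"fingers":0.42}, {"tx":0,"ty":-0.016,"tz":0,"twist":-0.017,"fingers":0.42}, {"tx":-0.001,"ty":-0.016,"tz":0,"twist":-0.016,"fingers":0.42}, {"tx":0,"ty":-0.017,"tz":0,"twist":-0.017,"fingers":0.42}]
end [ 444.8 -210.9   77. ] 143.0
```

carry_out([
  {"tx": 0,"ty": -0.018,"tz": 0,"twist": -0.043,"fingers": 0.42},
  {"tx": -0.001,"ty": -0.017,"tz": 0,"twist": -0.017,"fingers": 0.42},
  {"tx": 0,"ty": -0.012,"tz": 0,"twist": -0.012,"fingers": 0.42},
  {"tx": 0,"ty": -0.006,"tz": 0,"twist": -0.006,"fingers": 0.42},
  {"tx": 0,"ty": -0.006,"tz": 0,"twist": -0.006,"fingers": 0.42},
  {"tx": 0,"ty": -0.006,"tz": 0,"twist": -0.006,"fingers": 0.42},
  {"tx": 0,"ty": -0.008,"tz": 0,"twist": -0.008,"fingers": 0.42},
  {"tx": 0,"ty": -0.01,"tz": 0,"twist": -0.01,"fingers": 0.42},
  {"tx": -0.001,"ty": -0.012,"tz": 0,"twist": -0.012,"fingers": 0.42},
  {"tx": 0,"ty": -0.012,"tz": 0,"twist": -0.012,"fingers": 0.42},
])

```text
clock: 10.55
eef_pos: [520.9, -173.2, 76.8]
tool_rot: [3.141, -0.001, 1.574]
force: [3.1, 0.4, -0.9]
width: 36.0
gripper_force: 1.3
```

```bash
python3 - 2>/dev/null <<'E'
from h import *
np.set_printoptions(precision=1,suppress=True)
st=ctrl.read_state();print(st["eef_pos"],np.degrees(st["tool_rot"]),st["force"],st["width"],st["clock"])
k=knob()
p=st["eef_pos"];f=np.degrees(np.arctan2(p[1]+267.5,p[0]-520));print(f,np.hypot(p[1]+267.5,p[0]-520))
plan(arc((520,-267.5),94,f+.5,f+36,12,0),0.42)
E
```

```text
[ 520.9 -173.2   76.8] [180.   -0.   90.2] [ 3.1  0.4 -0.9] 35.99750305714614 10.55
scene [343.1 240.2] 87 [ 526.4 -174.2]
wrist [340.6 276.1] 1089 [ 528.  -176.8]
tri (array([ 526.9, -175.3,   81.7]), np.float64(2.078704158968099))
89.44028578252367 94.33501060013704
[{"tx":-0.001,"ty":-0.017,"tz":-0.001,"twist":-0.016,"fingers":0.42}, {"tx":0,"ty":-0.016,"tz":0,"twist":-0.016,"fingers":0.42}, {"tx":-0.001,"ty":-0.016,"tz":0,"twist":-0.017,"fingers":0.42}, {"tx":0,"ty":-0.016,"tz":0,"twist":-0.016,"fingers":0.42}, {"tx":-0.001,"ty":-0.017,"tz":0,"twist":-0.017,"fingers":0.42}, {"tx":0,"ty":-0.016,"tz":0,"twist":-0.016,"fingers":0.42}, {"tx":0,"ty":-0.016,"tz":0,"twist":-0.017,"fingers":0.42}, {"tx":-0.001,"ty":-0.016,"tz":0,"twist":-0.016,"fingers":0.42}, {"tx":0,"ty":-0.016,"tz":0,"twist":-0.016,"fingers":0.42}, {"tx":-0.001,"ty":-0.016,"tz":0,"twist":-0.017,"fingers":0.42}, {"tx":0,"ty":-0.017,"tz":0,"twist":-0.016,"fingers":0.42}, {"tx":0,"ty":-0.016,"tz":0,"twist":-0.017,"fingers":0.42}]
end [ 465.4 -190.8   77.1] 125.5
```

carry_out([
  {"tx": 0,"ty": -0.013,"tz": 0,"twist": -0.013,"fingers": 0.42},
  {"tx": -0.001,"ty": -0.014,"tz": 0,"twist": -0.014,"fingers": 0.42},
  {"tx": 0,"ty": -0.014,"tz": 0,"twist": -0.014,"fingers": 0.42},
  {"tx": -0.001,"ty": -0.014,"tz": 0,"twist": -0.014,"fingers": 0.42},
  {"tx": 0,"ty": -0.014,"tz": 0,"twist": -0.014,"fingers": 0.42},
  {"tx": -0.001,"ty": -0.014,"tz": 0,"twist": -0.014,"fingers": 0.42},
  {"tx": 0,"ty": -0.014,"tz": 0,"twist": -0.014,"fingers": 0.42},
  {"tx": -0.001,"ty": -0.014,"tz": 0,"twist": -0.014,"fingers": 0.42},
  {"tx": 0,"ty": -0.014,"tz": 0,"twist": -0.014,"fingers": 0.42},
  {"tx": -0.001,"ty": -0.014,"tz": 0,"twist": -0.014,"fingers": 0.42},
  {"tx": 0,"ty": -0.014,"tz": 0,"twist": -0.014,"fingers": 0.42},
  {"tx": -0.001,"ty": -0.014,"tz": 0,"twist": -0.014,"fingers": 0.42},
])

```text
clock: 12.2
eef_pos: [472.6, -187.3, 76.7]
tool_rot: [-3.141, -0.0, 2.098]
force: [0.7, 2.9, 0.4]
width: 35.6
gripper_force: 1.4
```

```bash
python3 - 2>/dev/null <<'E'
from h import *
np.set_printoptions(precision=1,suppress=True)
st=ctrl.read_state();print(st["eef_pos"],np.degrees(st["tool_rot"]),st["force"],st["width"],st["clock"])
k=knob()
p=st["eef_pos"];f=np.degrees(np.arctan2(p[1]+267.5,p[0]-520));print(f,np.hypot(p[1]+267.5,p[0]-520))
w=k[2][5]["color"];s=k[1][5]["color"][180:330,290:450]
cv2.imwrite("pics/m5.png",np.hstack([cv2.resize(w[:,160:480],(320,400)),cv2.resize(s,(427,400),interpolation=2)]))
plan(arc((520,-267.5),94,f+.5,f+31,12,0),0.42)
E
```

```text
[ 472.6 -187.3   76.7] [-180.    -0.   120.2] [0.7 2.9 0.4] 35.589185870781144 12.2
scene [327.7 252.8] 30 [ 476.8 -189.8]
wrist [337.1 260.9] 1810 [ 475.1 -180.6]
tri (array([ 478.7, -184.9,   71.1]), np.float64(1.3758231345058527))
120.58223870622301 93.15608953408537
[{"tx":0.004,"ty":-0.015,"tz":-0.001,"twist":-0.02,"fingers":0.42}, {"tx":-0.001,"ty":-0.014,"tz":0,"twist":-0.014,"fingers":0.42}, {"tx":0,"ty":-0.013,"tz":0,"twist":-0.014,"fingers":0.42}, {"tx":0,"ty":-0.014,"tz":0,"twist":-0.014,"fingers":0.42}, {"tx":0,"ty":-0.014,"tz":0,"twist":-0.014,"fingers":0.42}, {"tx":-0.001,"ty":-0.014,"tz":0,"twist":-0.015,"fingers":0.42}, {"tx":0,"ty":-0.014,"tz":0,"twist":-0.014,"fingers":0.42}, {"tx":0,"ty":-0.014,"tz":0,"twist":-0.014,"fingers":0.42}, {"tx":-0.001,"ty":-0.014,"tz":0,"twist":-0.014,"fingers":0.42}, {"tx":0,"ty":-0.014,"tz":0,"twist":-0.014,"fingers":0.42}, {"tx":0,"ty":-0.014,"tz":0,"twist":-0.014,"fingers":0.42}, {"tx":-0.001,"ty":-0.014,"tz":0,"twist":-0.014,"fingers":0.42}]
end [ 437.4 -222.9   76.9] 151.5
```

View pics/m5.png

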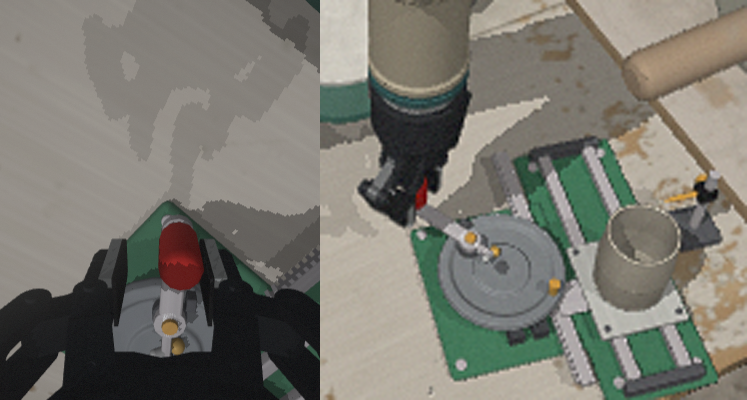

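The arm stays radial and the beaker is riding along toward the pointer. I'll continue.

carry_out([
  {"tx": 0.003,"ty": -0.014,"tz": 0,"twist": -0.014,"fingers": 0.42},
  {"tx": -0.001,"ty": -0.014,"tz": 0,"twist": -0.015,"fingers": 0.42},
  {"tx": 0,"ty": -0.014,"tz": 0,"twist": -0.014,"fingers": 0.42},
  {"tx": 0,"ty": -0.014,"tz": 0,"twist": -0.014,"fingers": 0.42},
  {"tx": 0,"ty": -0.014,"tz": 0,"twist": -0.014,"fingers": 0.42},
  {"tx": -0.001,"ty": -0.014,"tz": 0,"twist": -0.015,"fingers": 0.42},
  {"tx": 0,"ty": -0.014,"tz": 0,"twist": -0.014,"fingers": 0.42},
  {"tx": 0,"ty": -0.014,"tz": 0,"twist": -0.014,"fingers": 0.42},
  {"tx": -0.001,"ty": -0.014,"tz": 0,"twist": -0.014,"fingers": 0.42},
  {"tx": 0,"ty": -0.014,"tz": 0,"twist": -0.014,"fingers": 0.42},
  {"tx": 0,"ty": -0.014,"tz": 0,"twist": -0.014,"fingers": 0.42},
  {"tx": -0.001,"ty": -0.014,"tz": 0,"twist": -0.014,"fingers": 0.42},
])

```text
clock: 13.85
eef_pos: [437.5, -222.1, 76.7]
tool_rot: [-3.142, -0.0, 2.633]
force: [1.8, 0.5, 1.4]
width: 35.6
gripper_force: 1.1
```

```bash
python3 - 2>/dev/null <<'E'
from h import *
np.set_printoptions(precision=1,suppress=True)
st=ctrl.read_state();print(st["eef_pos"],np.degrees(st["tool_rot"]),st["force"],st["width"],st["clock"])
p=st["eef_pos"];f=np.degrees(np.arctan2(p[1]+267.5,p[0]-520));print(f,np.hypot(p[1]+267.5,p[0]-520))
t=eyes.get_image("top");s=eyes.get_image("scene");np.savez("t6.npz",**t);np.savez("s6.npz",**s)
a=t["color"][135:195,390:450];b=s["color"][230:310,380:460]
cv2.imwrite("pics/m6.png",np.hstack([cv2.resize(a,(400,400),interpolation=2),cv2.resize(b,(400,400),interpolation=2)]))
plan(arc((520,-267.5),94,f+.5,f+31,12,0),0.42)
E
```

```text
[ 437.5 -222.1   76.7] [-180.    -0.   150.8] [1.8 0.5 1.4] 35.64734847413773 13.85
151.17534471805453 94.1873122935136
[{"tx":-0.002,"ty":-0.014,"tz":-0.001,"twist":-0.02,"fingers":0.42}, {"tx":-0.001,"ty":-0.014,"tz":0,"twist":-0.014,"fingers":0.42}, {"tx":0,"ty":-0.014,"tz":0,"twist":-0.014,"fingers":0.42}, {"tx":0,"ty":-0.014,"tz":0,"twist":-0.014,"fingers":0.42}, {"tx":0,"ty":-0.014,"tz":0,"twist":-0.014,"fingers":0.42}, {"tx":-0.001,"ty":-0.014,"tz":0,"twist":-0.014,"fingers":0.42}, {"tx":0,"ty":-0.014,"tz":0,"twist":-0.014,"fingers":0.42}, {"tx":0,"ty":-0.014,"tz":0,"twist":-0.014,"fingers":0.42}, {"tx":-0.001,"ty":-0.014,"tz":0,"twist":-0.015,"fingers":0.42}, {"tx":0,"ty":-0.013,"tz":0,"twist":-0.014,"fingers":0.42}, {"tx":0,"ty":-0.014,"tz":0,"twist":-0.014,"fingers":0.42}, {"tx":-0.001,"ty":-0.014,"tz":0,"twist":-0.014,"fingers":0.42}]
end [ 426.2 -271.    76.9] 182.2
```

View pics/m6.png

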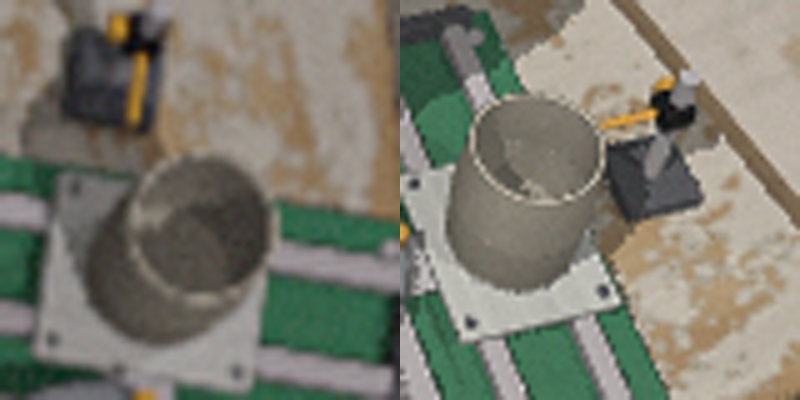

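The beaker rim is centred at top crop (202,230) and scene crop (138,148). The pointer runs from (143,52) to its tip at (133,122) in the top crop. The beaker is still short of the pointer.

```bash
python3 - <<'E'
from h import *
np.set_printoptions(precision=1,suppress=True)
t=dict(np.load("t6.npz"));s=dict(np.load("s6.npz"))
T=lambda x,y:(390+(x-2.8)/6.667,135+(y-2.8)/6.667);S=lambda x,y:(380+(x-2)/5,230+(y-2)/5)
bt,bs=T(202,230),S(138,148);tt,ts=T(133,122),(420,254.7)
B=[onz(t,*bt,113),onz(s,*bs,113),tri(t,bt,s,bs)[0]];P=[onz(t,*tt,70),onz(s,*ts,70),tri(t,tt,s,ts)[0]]
# plate centre from top corners (30mm)
C=[onz(t,*T(*c),30) for c in((74,185),(238,372),(53,341))];print("plate screws",C,"ctr",(C[0]+C[1])/2)
C2=[onz(s,*S(*c),30) for c in((205,291),(71,322),(14,183))];print("scene screws",C2,"ctr",(C2[0]+C2[2])/2)
d=(C[0]-C[2])[:2];print("xdir",np.degrees(np.arctan2(d[1],d[0])), "xdir s",np.degrees(np.arctan2(*((C2[0]-C2[1])[:2])[::-1])))
for ya in(77.8,78.6):
    u=np.array([np.cos(np.radians(ya)),np.sin(np.radians(ya))])
    for b,p in zip(B,P): print(ya,b,p,(p-b)[:2]@u)
    print("ctr",(P[2][:2]-((C[0]+C[1])/2)[:2])@u,(P[2][:2]-((C2[0]+C2[2])/2)[:2])@u)
E
```

```text
plate screws [array([ 660.3, -268.9,   30. ]), array([ 579.3, -330.8,   30. ]), array([ 594.5, -256. ,   30. ])] ctr [ 619.8 -299.8   30. ]
scene screws [array([ 643.8, -342.8,   30. ]), array([ 578.8, -328.5,   30. ]), array([ 594.4, -254.3,   30. ])] ctr [ 619.1 -298.6   30. ]
xdir -11.132646924591539 xdir s -12.413562292692383
77.8 [ 618.  -299.3  113. ] [ 674.7 -285.9   70. ] 25.044466321865315
77.8 [ 617.9 -301.   113. ] [ 674.1 -285.1   70. ] 27.44081591074577
77.8 [ 618.8 -300.   110.7] [ 674.  -285.6   70.9] 25.745954323856257
ctr 25.402465375682187 24.34193127147327
78.6 [ 618.  -299.3  113. ] [ 674.7 -285.9   70. ] 24.308823163242796
78.6 [ 617.9 -301.   113. ] [ 674.1 -285.1   70. ] 26.717569189419507
78.6 [ 618.8 -300.   110.7] [ 674.  -285.6   70.9] 25.032785513781974
ctr 24.702527305433783 23.628354167484765
```

carry_out([
  {"tx": -0.002,"ty": -0.014,"tz": 0,"twist": -0.014,"fingers": 0.42},
  {"tx": -0.001,"ty": -0.014,"tz": 0,"twist": -0.014,"fingers": 0.42},
  {"tx": 0,"ty": -0.014,"tz": 0,"twist": -0.014,"fingers": 0.42},
  {"tx": 0,"ty": -0.014,"tz": 0,"twist": -0.014,"fingers": 0.42},
  {"tx": 0,"ty": -0.014,"tz": 0,"twist": -0.014,"fingers": 0.42},
  {"tx": -0.001,"ty": -0.014,"tz": 0,"twist": -0.014,"fingers": 0.42},
  {"tx": 0,"ty": -0.014,"tz": 0,"twist": -0.014,"fingers": 0.42},
  {"tx": 0,"ty": -0.014,"tz": 0,"twist": -0.014,"fingers": 0.42},
  {"tx": -0.001,"ty": -0.014,"tz": 0,"twist": -0.014,"fingers": 0.42},
  {"tx": 0,"ty": -0.013,"tz": 0,"twist": -0.014,"fingers": 0.42},
  {"tx": 0,"ty": -0.008,"tz": 0,"twist": -0.008,"fingers": 0.42},
  {"tx": 0,"ty": -0.004,"tz": 0,"twist": -0.004,"fingers": 0.42},
])

```text
clock: 15.45
eef_pos: [425.8, -265.2, 76.5]
tool_rot: [3.141, -0.001, 3.108]
force: [0.4, 2.5, -0.6]
width: 35.7
gripper_force: 1.0
```

```bash
python3 - 2>/dev/null <<'E'
from h import *
np.set_printoptions(precision=1,suppress=True)
st=ctrl.read_state();print(st["eef_pos"],np.degrees(st["tool_rot"]),st["force"],st["width"],st["clock"])
p=st["eef_pos"];f=np.degrees(np.arctan2(p[1]+267.5,p[0]-520));print(f,np.hypot(p[1]+267.5,p[0]-520))
t=eyes.get_image("top");s=eyes.get_image("scene");np.savez("t7.npz",**t);np.savez("s7.npz",**s)
a=t["color"][135:195,390:450];b=s["color"][220:300,370:450]
cv2.imwrite("pics/m7.png",np.hstack([cv2.resize(a,(400,400),interpolation=2),cv2.resize(b,(400,400),interpolation=2)]))
E
```

```text
[ 425.8 -265.2   76.5] [180.   -0.  178.1] [ 0.4  2.5 -0.6] 35.67263815235191 15.45
178.6090497889849 94.27058287517151
```

View pics/m7.png

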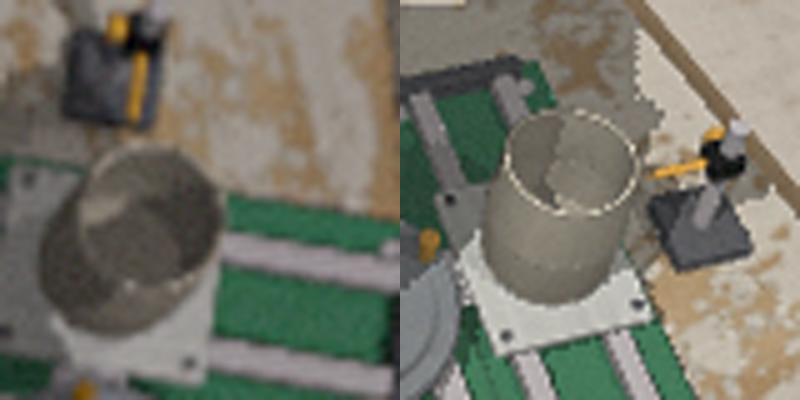

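```bash
cat > m.py <<'E'
from h import *
np.set_printoptions(precision=1,suppress=True)
def meas(tf,sf,bt,bs,c1,c2,so):
    t=dict(np.load(tf));s=dict(np.load(sf))
    T=lambda x,y:(390+(x-2.8)/6.667,135+(y-2.8)/6.667);S=lambda x,y:(so[0]+(x-2)/5,so[1]+(y-2)/5)
    bt,bs=T(*bt),S(*bs);tt,ts=T(133,122),(419.9,254.9)
    B=[onz(t,*bt,113),onz(s,*bs,113),tri(t,bt,s,bs)[0]];P=[onz(t,*tt,70),onz(s,*ts,70),tri(t,tt,s,ts)[0]]
    C=sum(onz(t,*T(*c),30) for c in c1)/2;D=sum(onz(s,*S(*c),30) for c in c2)/2
    for ya in(77.8,78.6):
        u=np.array([np.cos(np.radians(ya)),np.sin(np.radians(ya))])
        print(ya,[round((p-b)[:2]@u,1) for b,p in zip(B,P)],"plate",(P[0]-C)[:2]@u,(P[1]-D)[:2]@u)
E
python3 -c "
from m import *
meas('t6.npz','s6.npz',(202,230),(138,148),((74,185),(238,372)),((205,291),(14,183)),(380,230))
meas('t7.npz','s7.npz',(152,217),(171,162),((28,177),(190,363)),((238,304),(50,199)),(370,220))"
```

```text
77.8 [np.float64(25.0), np.float64(27.0), np.float64(25.7)] plate 25.1779490150298 24.368373989617837
78.6 [np.float64(24.3), np.float64(26.3), np.float64(25.0)] plate 24.46807969260774 23.66104209736121
77.8 [np.float64(5.5), np.float64(7.5), np.float64(6.0)] plate 5.638746643926419 4.52775364009763
78.6 [np.float64(4.8), np.float64(6.8), np.float64(5.3)] plate 4.931305936199093 3.821491871890507
```

carry_out([
  {"tx": 0,"ty": -0.008,"tz": 0,"twist": -0.008,"fingers": 0.42},
  {"tx": 0,"ty": -0.01,"tz": 0,"twist": -0.01,"fingers": 0.42},
  {"tx": -0.001,"ty": -0.01,"tz": 0,"twist": -0.01,"fingers": 0.42},
  {"tx": 0,"ty": -0.008,"tz": 0,"twist": -0.008,"fingers": 0.42},
  {"tx": 0,"ty": -0.004,"tz": 0,"twist": -0.004,"fingers": 0.42},
  {"tx": 0,"ty": 0,"tz": 0,"twist": 0,"fingers": 0.42},
])

```text
clock: 16.3
eef_pos: [426.4, -277.7, 76.7]
tool_rot: [-3.141, -0.0, -3.051]
force: [-0.6, 0.8, -1.7]
width: 35.7
gripper_force: 0.6
```

carry_out([
  {"tx": 0,"ty": 0.012,"tz": 0,"twist": 0,"fingers": 0.5},
  {"tx": 0,"ty": 0.012,"tz": 0,"twist": 0,"fingers": 0.55},
  {"tx": 0,"ty": 0,"tz": 0,"twist": 0,"fingers": 0.55},
  {"tx": 0,"ty": 0,"tz": -0.05,"twist": 0,"fingers": 0.55},
  {"tx": 0,"ty": 0,"tz": -0.1,"twist": 0,"fingers": 0.55},
  {"tx": 0,"ty": 0,"tz": -0.15,"twist": 0,"fingers": 0.55},
  {"tx": 0,"ty": 0,"tz": -0.15,"twist": 0,"fingers": 0.55},
])

```text
clock: 17.18
eef_pos: [425.8, -270.1, 213.9]
tool_rot: [3.142, 0.0, -3.05]
force: [-0.1, -1.1, 0.5]
width: 47.0
gripper_force: 0.0
```

```bash
python3 - 2>/dev/null <<'E'
from h import *
np.set_printoptions(precision=1,suppress=True)
st=ctrl.read_state();print(st["eef_pos"],np.degrees(st["tool_rot"]),st["force"],st["width"],st["clock"])
w=eyes.get_image("wrist");T=w["world_from_camera"];print(T)
for p in((673.5,-286,70),(625,-277,113),(625,-277,30)): print(proj(w,p))
k=knob()
E
```

```text
[ 425.8 -270.1  213.9] [ 180.     0.  -174.7] [-0.1 -1.1  0.5] 46.97470071867568 17.175
[[  -0.1   -0.9   -0.3  346.4]
 [   1.    -0.1   -0.  -277.2]
 [   0.    -0.3    1.   345.8]
 [   0.     0.     0.     1. ]]
(np.float64(288.4164561116036), np.float64(388.1342995150444))
(np.float64(296.1373611331715), np.float64(390.6416626005117))
(np.float64(301.47832600358316), np.float64(328.93050643461754))
top [411.  247.3] 28 [ 422.5 -269.9]
scene [322.  290.8] 105 [ 421.9 -271.4]
wrist [325.8 178. ] 484 [ 421.6 -268.7]
tri (array([ 421.9, -269.2,   81. ]), np.float64(1.4622551710461396))
```

```bash
python3 - 2>/dev/null <<'E'
from m import *
t7=dict(np.load("t7.npz"));s7=dict(np.load("s7.npz"))
t=eyes.get_image("top");s=eyes.get_image("scene");np.savez("t8.npz",**t);np.savez("s8.npz",**s)
u=np.array([np.cos(np.radians(78.3)),np.sin(np.radians(78.3))])
for a,b,(x0,x1,y0,y1),c in((t7,t,(397,424,156,186),(412.5,167.4)),(s7,s,(387,419,241,282),(403.8,252))):
    f=8;A=cv2.resize(a["color"],None,fx=f,fy=f,interpolation=2);m=12
    Bc=cv2.resize(b["color"],None,fx=f,fy=f,interpolation=2)[(y0-m)*f:(y1+m)*f,(x0-m)*f:(x1+m)*f]
    r=cv2.matchTemplate(Bc,A[y0*f:y1*f,x0*f:x1*f],cv2.TM_CCOEFF_NORMED);_,v,_,l=cv2.minMaxLoc(r)
    d=np.array(l)/f-m;P=onz(b,c[0]+d[0],c[1]+d[1],113)-onz(a,*c,113)
    print(v,d,P,P[:2]@u)
E
```

```text
0.9255837798118591 [-2.  -0.1] [0.5 5.1 0. ] 5.069889107177424
0.8696321845054626 [-1. -2.] [ 1.   5.4 -0. ] 5.530442195161018
```

carry_out([
  {"tx": -0.06,"ty": -0.01,"tz": 0,"twist": 0,"fingers": 0.6},
  {"tx": -0.12,"ty": -0.02,"tz": 0,"twist": 0,"fingers": 0.7},
  {"tx": -0.14,"ty": -0.02,"tz": 0,"twist": 0,"fingers": 0.8},
  {"tx": -0.14,"ty": -0.02,"tz": 0,"twist": 0,"fingers": 0.9},
  {"tx": -0.14,"ty": -0.02,"tz": 0,"twist": 0,"fingers": 1},
  {"tx": -0.12,"ty": -0.02,"tz": 0,"twist": 0,"fingers": 1},
  {"tx": -0.07,"ty": -0.01,"tz": 0,"twist": 0,"fingers": 1},
  {"tx": -0.03,"ty": 0,"tz": 0,"twist": 0,"fingers": 1},
  {"tx": 0,"ty": 0,"tz": 0,"twist": 0,"fingers": 1},
  {"tx": 0,"ty": 0,"tz": 0,"twist": 0,"fingers": 1},
  {"tx": 0,"ty": 0,"tz": 0,"twist": 0,"fingers": 1},
  {"tx": 0,"ty": 0,"tz": 0,"twist": 0,"fingers": 1},
])

```text
clock: 18.98
eef_pos: [673.8, -284.1, 212.1]
tool_rot: [-3.141, 0.0, -3.051]
force: [-1.0, 0.1, 0.8]
width: 85.4
gripper_force: 0.0
```

```bash
python3 - 2>/dev/null <<'E'
from m import *
w=eyes.get_image("wrist");np.savez("w8.npz",**w);print(ctrl.read_state()["clock"])
for p in((673.5,-286,70),(625,-277,113),(715,-294,70)): print(np.array(proj(w,p)))
h=cv2.cvtColor(w["color"],cv2.COLOR_BGR2HSV)
m=cv2.inRange(h,(12,130,110),(32,255,255));n,l,st,ce=cv2.connectedComponentsWithStats(m)
for i in range(1,n):
    if st[i][4]>30: print("brass",st[i],ce[i])
g=cv2.GaussianBlur(cv2.cvtColor(w["color"],cv2.COLOR_BGR2GRAY),(5,5),0)
c=cv2.HoughCircles(g,cv2.HOUGH_GRADIENT,1,20,param1=80,param2=18,minRadius=35,maxRadius=60)
print(c[0][:6])
u,v=proj(w,(625,-277,113));print("r px",np.hypot(*(np.array(proj(w,(625,-244.5,113)))-(u,v))))
E
```

```text
19.025
[320.  181.9]
[337.9 135.3]
[307.6 223.5]
brass [364  51  10  11  90] [368.5  56.4]
brass [311 180  12  30 125] [317.3 195.7]
brass [318 218   9  12  70] [322.  223.4]
[[342.5 132.5  38.3]
 [255.5 174.5  58.3]
 [361.5   8.5  59.4]
 [281.5 194.5  40.5]
 [365.5 207.5  42.7]]
r px 44.7092411849053
```

```bash
python3 - 2>/dev/null <<'E'
from m import *
w=dict(np.load("w8.npz"));im=w["color"]
h=cv2.cvtColor(im,cv2.COLOR_BGR2HSV);m=cv2.inRange(h,(12,130,110),(32,255,255))[175:215,305:330]
v,u=np.nonzero(m);u=u+305;v=v+175
for r in range(180,211,3): print(r,u[v==r].min(),u[v==r].max(),end="; ")
k=np.polyfit(v,u,1);tip=(np.polyval(k,v.min()),v.min());print("\ntip",tip)
# rim edge: strongest colour change along rays
lab=cv2.GaussianBlur(cv2.cvtColor(im,cv2.COLOR_BGR2LAB),(3,3),0).astype(np.float32)
c=np.array([340.,133.])
for it in range(3):
    pts=[]
    for a in np.radians(np.arange(0,360,4)):
        r=np.arange(37,54,.5);x=(c[0]+r*np.cos(a)).astype(np.float32);y=(c[1]+r*np.sin(a)).astype(np.float32)
        L=cv2.remap(lab,x[None],y[None],1)[0];g=np.linalg.norm(L[4:]-L[:-4],axis=1);i=g.argmax()
        pts.append((x[i+2],y[i+2]))
    pts=np.array(pts,np.float32);P=pts
    for _ in range(4):
        e=cv2.fitEllipse(P);cc=np.array(e[0]);R=np.linalg.norm(pts-cc,axis=1);res=abs(R-np.mean(e[1])/2);P=pts[res<3]
    c=cc;print(e,len(P))
u=np.array([np.cos(np.radians(78.3)),np.sin(np.radians(78.3))])
B=onz(w,*c,113);Tp=onz(w,*tip,70);print(B,Tp,"remaining",(Tp-B)[:2]@u, "diam mm",np.mean(e[1])*32.5/44.7)
A=onz(w,np.polyval(k,208),208,70);d=(A-Tp)[:2];print("pointer dir",np.degrees(np.arctan2(d[1],d[0])))
E
```

```text
180 322 322; 183 320 322; 186 319 322; 189 318 321; 192 317 320; 195 316 319; 198 315 318; 201 314 317; 204 313 317; 207 312 316;
```

```bash
python3 - <<'E'
from m import *
w=dict(np.load("w8.npz"));im=w["color"]
h=cv2.cvtColor(im,cv2.COLOR_BGR2HSV);m=cv2.inRange(h,(12,130,110),(32,255,255))[175:209,305:330]
v,u=np.nonzero(m);u=u+305;v=v+175
k=np.polyfit(v,u,1);tip=(np.polyval(k,v.min()),v.min());print("tip",tip)
lab=cv2.GaussianBlur(cv2.cvtColor(im,cv2.COLOR_BGR2LAB),(3,3),0).astype(np.float32)
c=np.array([340.,133.])
for it in range(3):
    pts=[]
    for a in np.radians(np.arange(0,360,4)):
        r=np.arange(37,54,.5);x=(c[0]+r*np.cos(a)).astype(np.float32);y=(c[1]+r*np.sin(a)).astype(np.float32)
        L=cv2.remap(lab,x[None],y[None],1)[0];g=np.linalg.norm(L[4:]-L[:-4],axis=1);i=g.argmax()
        pts.append((x[i+2],y[i+2]))
    pts=np.array(pts,np.float32);P=pts
    for _ in range(4):
        e=cv2.fitEllipse(P);cc=np.array(e[0]);R=np.linalg.norm(pts-cc,axis=1);res=abs(R-np.mean(e[1])/2);P=pts[res<3]
    c=cc;print(e,len(P))
u=np.array([np.cos(np.radians(78.3)),np.sin(np.radians(78.3))])
B=onz(w,*c,113);Tp=onz(w,*tip,70);print(B,Tp,"remaining",(Tp-B)[:2]@u, "diam mm",np.mean(e[1])*32.5/44.7)
A=onz(w,np.polyval(k,208),208,70);d=(A-Tp)[:2];print("pointer dir",np.degrees(np.arctan2(d[1],d[0])))
E
```

```text
tip (np.float64(322.11983134830933), np.int64(180))
((337.7868347167969, 132.2447509765625), (82.38976287841797, 85.2564926147461), 101.65800476074219) 58
((336.835205078125, 131.58518981933594), (84.32184600830078, 86.98136901855469), 109.547607421875) 51
((336.0479431152344, 131.30140686035156), (85.08016204833984, 86.78087615966797), 86.3924331665039) 51
[ 622.3 -278.6  113. ] [ 671.6 -284.3   70. ] remaining 4.4740307506883505 diam mm 62.47744677584176
pointer dir -11.335762918774472
```

```bash
python3 - <<'E'
from m import *
w=dict(np.load("w8.npz"));im=w["color"];f=3
u=np.array([np.cos(np.radians(78.3)),np.sin(np.radians(78.3))]);Tp=onz(w,322,179.5,70)
big=cv2.resize(im[60:210,260:420],None,fx=f,fy=f,interpolation=2)
lab=cv2.cvtColor(big,cv2.COLOR_BGR2LAB)
for n,g in(("L",lab[...,0]),("a",cv2.convertScaleAbs(lab[...,1],alpha=3,beta=-250)),("b",cv2.convertScaleAbs(lab[...,2],alpha=3,beta=-250)),("B",big[...,0]),("R",big[...,2])):
    g=cv2.GaussianBlur(g,(7,7),0)
    for r0,r1 in((36,41),(42,48)):
        c=cv2.HoughCircles(g,cv2.HOUGH_GRADIENT,1.5,10,param1=60,param2=10,minRadius=r0*f,maxRadius=r1*f)
        if c is None: continue
        for x,y,r in c[0][:2]:
            x,y=260+x/f-.33,60+y/f-.33;print(n,round(x,1),round(y,1),round(r/f,1),"rem",round((Tp-onz(w,x,y,113))[:2]@u,1))
E
```

```text
L 340.9 127.4 40.7 rem 1.7
L 343.4 132.9 39.6 rem -1.2
L 339.9 129.9 42.8 rem 1.9
L 343.4 132.9 42.2 rem -1.2
a 278.9 109.9 39.0 rem 47.3
a 386.4 143.4 37.9 rem -33.5
a 310.4 110.9 42.6 rem 25.9
a 336.9 120.9 47.1 rem 5.9
b 353.9 202.4 39.6 rem -25.5
b 328.4 209.4 37.3 rem -8.3
b 275.9 176.9 47.7 rem 37.3
b 272.9 187.9 42.4 rem 37.3
B 340.9 127.4 40.7 rem 1.7
B 340.9 131.4 39.0 rem 0.9
B 343.4 133.9 42.8 rem -1.4
B 339.9 129.9 42.8 rem 1.9
R 340.4 132.4 40.1 rem 1.0
R 343.9 131.4 40.7 rem -1.2
R 343.9 133.4 42.8 rem -1.7
R 333.4 126.4 45.5 rem 7.1
```

```bash
python3 -c "
from cell import job
print(job.finish_job())"
```

```text
the job is handed in; nothing more can be done
None
```

The job is handed in: the crank is fully out against its stop, the beaker stands opposite the pointer tip to within about 2 mm by my measurements, and the gripper has let go and is clear of everything; I got no verdict back.

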